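Set up the two-plate bead grader

ROBOT

A 6-joint arm with a two-finger parallel gripper is mounted at the origin on the work surface. World frame = base frame: x ahead of the robot, y to its left, z up, the work surface at z = 0. Lengths are in m, angles in degrees, forces in N, time in s.
With the tool pointing down it reaches from about 0.325 to 0.75 m from the base axis. Payload 7.6 kg.
Tool frame: the origin (TCP) lies midway between the tips of the shut fingers; the grasp point (between the pads) lies 19 mm behind it (robot.grip_depth is the distance from the TCP to the grasp point, in m); z points along the fingers, y is the line along which they close (so a half turn about z gives the same grasp; the last joint's range is limited). The gripper opens to 85 mm and grips with 20 to 120 N. Pads are 22 mm wide; open, the fingers measure 114 mm over their backs; the gripper's body (76 mm by 85 mm) begins 54 mm behind the grasp point. The pads swing forward as they close: fully open they stand 13 mm farther back than shut.
Start: joints at [-78.054, 2.991, 80.254, -0, 96.75, -4.028], TCP at [0.145, -0.505, 0.231] pointing down, gripper open.
Joint ranges: [-166.34, 166.34], [-52.06, 124.39], [6.96, 135.62], [-60.46, 240.46], [14.63, 156.25], [-167.68, 167.68]. Speed limits (degrees/s): [147.25, 147.25, 172.46, 180, 180, 180].

INTERFACE

Orientations are given as [roll, pitch, yaw] about the fixed x, y, z axes, in that order (R = Rz(yaw) Ry(pitch) Rx(roll)).
In Python, from workcell import robot, optics gives the robot as it stands.
- The arm moves only by the shell command python3 -m pendant 'ROWS'. ROWS is a JSON object of lists of equal length, an entry for each row: "fingers": the opening in per cent of the stroke, from 0 (shut) to 100 (fully open); "dp": the shift along the tool's x, y, z in cm, a list of three; "rot": the turn, a rotation vector about the tool's x, y, z in rad, a list of three. In form: {"fingers": [fingers, ...], "dp": [[dx, dy, dz], ...], "rot": [[ax, ay, az], ...]}. A call has 1 to 10 rows; each row is the pose to reach, as a shift and turn from the pose commanded when the call began, along the tool's axes at that moment; what a row does not reach only later rows make up. A row lasts 1/8 s, in which the tool goes at most 62.5 mm and 10.7 degrees, less where a joint would pass 70% of its speed; a pose out of reach is approached as far as the arm can. A call with a gripper value outside its range is refused whole. The fingers move at their own pace and stop on an object; the grip force is fixed at half the most. Time passes only in rows, so rows that repeat a pose let the fingers close. It gives the time, the measured TCP pose, the force, the opening and the grip force at its end, in the units of the state.
- robot.sense(): the state, without advancing time (a new reading comes with each control period).
- optics.grab_frame(name): name is "side" or "top"; returns a dict with "pixels" (420x560x3 uint8, red, green, blue), "fx", "fy", "cx", "cy" (pixels), "D" ([k1, k2, p1, p2, k3] as OpenCV has them; the pictures are not rectified), "R" (3x3) and "t" (3): a world point X has camera coordinates R X + t. Camera axes: x right, y down, z forward; pixel columns grow to the right and rows downward; lengths in m; the calibration is good to about 2 mm. A picture is of the moment at which its call begins. There is no depth.
- robot.close_job(): hands the job in; it is judged then, once.
The state is a dict: "t": time; "qpos": joint angles; "joint_velocities": joint speeds; "tau": joint torques, N m; "tool_pos": TCP position; "tcp_rot": TCP orientation; "wrist_force": force on the tool from outside, world axes, zero at the start; "moment": the same for the moment, N m; "opening": finger opening in m; "gripper_force": force on a finger pad.
Only numpy, scipy, OpenCV 4.12 (cv2) and the standard library are available. Lean on these libraries where they do the work, as an engineer would, in place of code of your own. Each camera call takes 0.05 s, during which the arm holds its last target. There are 200 camera calls.

TASK

Get the bead grader ready for sorting: lower the plate with the small bead holes over the tray's four posts until it is fully home on the lower collars, then stack the plate with the large bead holes above it, fully home on the posts' shoulders; lower the plates, do not drop them. The glass vial of unsorted beads has fallen over: stand it gently upright on the floor of the white ring dish, ready to be emptied into the grader (before, between or after the plates, as suits you). Do not touch the vise or the rod in it, and leave the hand file where it lies.

Things in the scene. Friction and masses are not known exactly. Their poses are not given: they have to be found in the camera images.
- grader: bead grader fixed to the desk: open tray with walnut walls, 172 x 132 mm, 18 mm high, floor 5 mm thick, and four steel posts 112 mm high. Origin: centre of the underside, on the desk; x along the long side, z up. Post axes at x +-60, y +-40 mm. Each post, from below: collar 30 mm in diameter up to z 24 mm; 20 mm section up to a shoulder at z 80 (edge chamfered 1.5); 10 mm pin, tip tapered over 8 mm
- grader_low (a point): point on the grader's centre line at z 24 mm, level with the collars' tops: the underside centre (origin) of the small-holed plate comes here when it is home; same axes as the grader. A plate fits equally well turned half round
- grader_high (a point): point on the grader's centre line at z 80 mm, level with the shoulders: the underside centre (origin) of the large-holed plate comes here when it is home; same axes as the grader
- fine: plate with small bead holes: aluminium, 160 x 120 x 6 mm, 0.2 to 0.42 kg, bead holes 6 mm wide on a 10 mm pitch, and four corner holes 24 mm in diameter at x +-60, y +-40 mm, which pass over the shoulders and rest on the collars. Starts flat on the desk, handle up. Origin: centre of its underside; x along its long side, z up
- fine_grip (a point): middle of the small-holed plate's lifting handle, 39 mm above the plate's origin: a walnut bar along the plate's x, 70 mm long, 14 mm wide (along y), 14 mm high (32 to 46 mm above the underside), on two thin steel legs at x +-30 mm; under the bar is free down to the plate's top at 6 mm
- coarse: plate with large bead holes: outline, thickness, weight and handle as the other plate, but bead holes 14 mm wide on an 18.5 mm pitch and four corner holes of only 13 mm in diameter at x +-60, y +-40 mm, which pass over the 10 mm pins and rest on the shoulders. Starts flat on the desk, handle up. Origin: centre of its underside; x along its long side, z up
- coarse_grip (a point): middle of the large-holed plate's lifting handle, 39 mm above the plate's origin: the same walnut bar along the plate's x, 70 x 14 x 14 mm, gripped across its 14 mm width (along y)
- vial: dark blue glass vial, square with rounded edges, 44 x 44 mm, 82 mm high to the shoulder, with a round brass cap of 32 mm diameter, 112 mm high in all, 0.13 to 0.25 kg. Origin: centre of its foot; z from foot to cap, so z points up when it stands. Starts lying on one of its flats, cap to the robot's left (z roughly along the world's +y)
- dish: white ceramic ring dish, loose on the desk, 0.3 kg: round, 116 mm across the rim and 16 mm high; flat inner floor 5 mm above the desk, about 95 mm across. Origin: centre of its underside
- vise: small aluminium bench vise fixed to the desk (not to be touched): foot 110 x 56 mm, jaws 84 mm high, knurled knob at its -x end; a walnut bead rod 21 mm in diameter stands upright in the jaws, 11 mm from the origin along the vise's own +x, its top 270 mm over the desk. Origin: centre of its underside, z up
- file: steel hand file with a round wooden handle (leave it alone), 190 mm long, 20 mm wide, lying on the desk, pointing away from the robot. Origin: on the blade, 15 mm from the brass ferrule; x towards the tip
Mind the look-alikes: they are no part of the job. Of the things that look like the dish, take the one that is farthest to the robot's left at the start. Leave any black or pink look-alike of the coarse alone.

How it is judged:
By the outcome, as a careful person would: the job done as asked, in the order asked, and still so for the second after the job is handed in, with the robot touching nothing.
It also fails if it takes over 72 s, if anything falls off the work surface, if the arm or the gripper's body presses on something with over 40 N, if the wrist force passes 120 N, or if a joint passes its speed limit or range.

## Working session

There is one attempt and no reset: what is moved stays moved. The work goes in short steps, Python scripts to look and compute and a shell command to move; the robot and the scene stay as the last step left them, time stands still between calls to the robot, and variables do not carry over. Pictures are saved under pics/ and viewed, at most 13 in all, crops included, and the job is handed in when it is done.

```bash
mkdir -p pics; ls; cat > h.py <<'E'
import numpy as np, cv2
from workcell import robot, optics
def grab(n,save=None):
    f=optics.grab_frame(n)
    if save: cv2.imwrite('pics/'+save,f['pixels'][:,:,::-1])
    return f
def K(f): return np.array([[f['fx'],0,f['cx']],[0,f['fy'],f['cy']],[0,0,1]])
def ray(f,uv):
    p=cv2.undistortPoints(np.array(uv,float).reshape(-1,1,2),K(f),np.array(f['D'],float)).reshape(-1,2)
    R=np.array(f['R']);t=np.array(f['t'])
    return -R.T@t,np.c_[p,np.ones(len(p))]@R
def plane(f,uv,z):
    o,d=ray(f,uv); return o+d*((z-o[2])/d[:,2])[:,None]
def proj(f,X):
    return cv2.projectPoints(np.array(X,float).reshape(-1,3),cv2.Rodrigues(np.array(f['R']))[0],np.array(f['t'],float),K(f),np.array(f['D'],float))[0].reshape(-1,2)
def tri(f1,a,f2,b):
    o1,d1=ray(f1,[a]);o2,d2=ray(f2,[b]);d1=d1[0];d2=d2[0]
    s=np.linalg.lstsq(np.c_[d1,-d2],o2-o1,rcond=None)[0]
    p,q=o1+s[0]*d1,o2+s[1]*d2
    return (p+q)/2,np.linalg.norm(p-q)
E
python3 - <<'E'
from h import *
import pickle
fs={n:grab(n,n+'0.png') for n in('top','side')}
pickle.dump(fs,open('f0.pkl','wb'))
for n,f in fs.items(): print(n,f['fx'],f['cx'],f['cy'],-np.array(f['R']).T@f['t'],np.array(f['R'])[2])
s=robot.sense();print(s)
E
```

```text
pics
top 444.7527412810923 286.70734977917897 211.1832386838996 [0.26426882 0.16041823 1.23675866] [ 1.66525237e-01  7.22905197e-04 -9.86036928e-01]
side 456.77001566523865 275.7508077384957 206.10970297075377 [-0.17721347  0.86029554  0.96068286] [ 0.50071669 -0.54214009 -0.6748088 ]
{'t': 0.1, 'qpos': array([-7.80558689e+01,  3.02375588e+00,  8.03053653e+01, -1.31576704e-03,
        9.67498376e+01, -4.02667620e+00]), 'joint_velocities': array([ 0.03784742, -0.17917853, -0.17182716, -0.0559506 , -0.08748275,
       -0.02962348]), 'tau': array([ 9.78726566e-04, -3.82582784e+01, -3.60985243e+01, -6.97455380e-05,
        4.83122465e-03,  9.48639268e-06]), 'tool_pos': array([ 0.14442516, -0.50447351,  0.2305715 ]), 'tcp_rot': array([-1.79921144e+02, -4.24092210e-03,  1.59706506e+01]), 'wrist_force': array([-0.07935373,  0.01394229, -0.75565813]), 'moment': array([ 0.0380305 , -0.02569278,  0.0401475 ]), 'gripper_force': 0.0, 'opening': 0.08564257716268686}
```

View pics/top0.png

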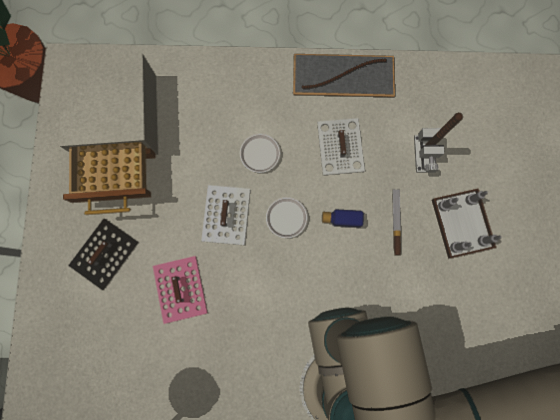

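View pics/side0.png

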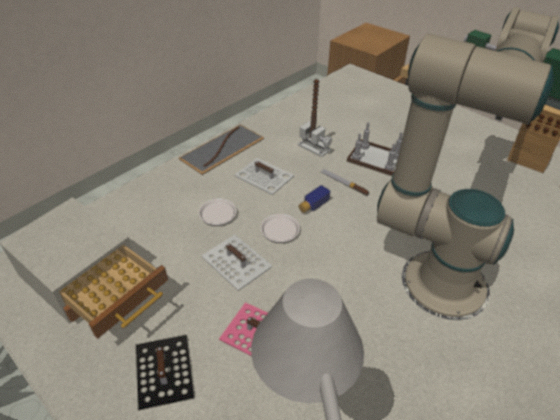

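The top view shows the small-holed plate at (342,147), the large-holed white plate at (226,215) and the left-most dish at (261,154). The vial is at (345,218) with its cap to the left, the file at (397,222), the grader at (466,224) and the vise at (430,150). The side view agrees, and the black and pink plates are the decoys.

```bash
cat > m.py <<'E'
from h import *
import pickle
fs=pickle.load(open('f0.pkl','rb'));f=fs['top'];im=f['pixels']
hsv=cv2.cvtColor(im,cv2.COLOR_RGB2HSV)
def reg(mask,box):
    m=np.zeros(mask.shape,np.uint8);x0,y0,x1,y1=box;m[y0:y1,x0:x1]=mask[y0:y1,x0:x1]
    m=m.astype(np.uint8)*255
    c=max(cv2.findContours(m,cv2.RETR_EXTERNAL,cv2.CHAIN_APPROX_NONE)[0],key=cv2.contourArea)
    return cv2.convexHull(c).reshape(-1,2).astype(float)
def rect(name,mask,box,z):
    c=reg(mask,box);P=plane(f,c,z)[:,:2]
    r=cv2.minAreaRect((P*1000).astype(np.float32))
    b=cv2.boxPoints(r);e=b[1]-b[0],b[2]-b[1];l=max(e,key=np.linalg.norm)
    print(name,np.round(r[0],1),'size',np.round(r[1],1),'long axis yaw',round(np.degrees(np.arctan2(l[1],l[0]))%180,1))
V=hsv[...,2].astype(int);S=hsv[...,1].astype(int);H=hsv[...,0]
desk=np.median(V[230:300,220:300]);print('desk V,S',desk,np.median(S[230:300,220:300]))
white=((V>desk+18)&(S<40)).astype(np.uint8)
brown=((V<110)&(S>60)&((H<25)|(H>170)))
blue=(H>105)&(H<135)&(S>90)
rect('fine',white,(310,110,372,182),.006)
rect('coarse',white,(195,180,256,250),.006)
rect('fine bar',brown,(325,125,360,165),.046)
rect('coarse bar',brown,(212,195,240,232),.046)
rect('dishL',white,(236,130,286,178),.016)
rect('dishR',white,(262,193,314,243),.016)
rect('vial',blue,(325,205,372,232),.03)
brass=(H>8)&(H<30)&(S>100)
rect('cap',brass,(316,208,340,228),.03)
g=(brown|((V<90)&(S>50)))
rect('grader',g,(425,180,505,262),.018)
cv2.imwrite('pics/crop.png',cv2.resize(im[105:265,190:510,::-1],None,fx=2.5,fy=2.5,interpolation=cv2.INTER_CUBIC))
E
python3 m.py
```

```text
desk V,S 154.0 32.0Traceback (most recent call last):
  File "m.py", line 20, in <module>
    rect('fine',white,(310,110,372,182),.006)
    ~~~~^^^^^^^^^^^^^^^^^^^^^^^^^^^^^^^^^^^^^
  File "m.py", line 11, in rect
    c=reg(mask,box);P=plane(f,c,z)[:,:2]
  File "m.py", line 8, in reg
    c=max(cv2.findContours(m,cv2.RETR_EXTERNAL,cv2.CHAIN_APPROX_NONE)[0],key=cv2.contourArea)
ValueError: max() iterable argument is empty
```

```bash
sed -i "s/^white=.*/for n,p in dict(fine=(325,127),coarse=(210,237),dish=(255,155),desk=(300,170),frame=(443,200)).items(): print(n,hsv[p[1],p[0]])\nwhite=((S<22)\&(V>100))/" m.py
sed -i '/^cv2.imwrite/d' m.py; sed -i "/^desk=/a cv2.imwrite('pics/crop.png',cv2.resize(im[105:265,190:510,::-1],None,fx=2.5,fy=2.5,interpolation=cv2.INTER_CUBIC))" m.py; python3 m.py
```

```text
desk V,S 154.0 32.0
fine [ 22  32 150]
coarse [ 30   3 162]
dish [ 25  17 169]
desk [ 23  33 153]
frame [ 20  11 142]
fine [666.1  10.2] size [160.8 121.5] long axis yaw 6.5
coarse [459.7 332.4] size [121.8 161.5] long axis yaw 176.1
fine bar [666.   10.9] size [67.8 13.6] long axis yaw 6.5
coarse bar [458.2 332.2] size [13.7 64.3] long axis yaw 176.6
dishL [633.9 246.2] size [ 95.3 105.4] long axis yaw 102.2
dishR [452.9 162.9] size [92.7 89.1] long axis yaw 1.2
vial [454.1  -4.7] size [83.4 40.5] long axis yaw 87.8
cap [454.3  51.7] size [28.  19.3] long axis yaw 0.4
grader [ 448.  -328.8] size [172.3 137.3] long axis yaw 14.0
```

View pics/crop.png

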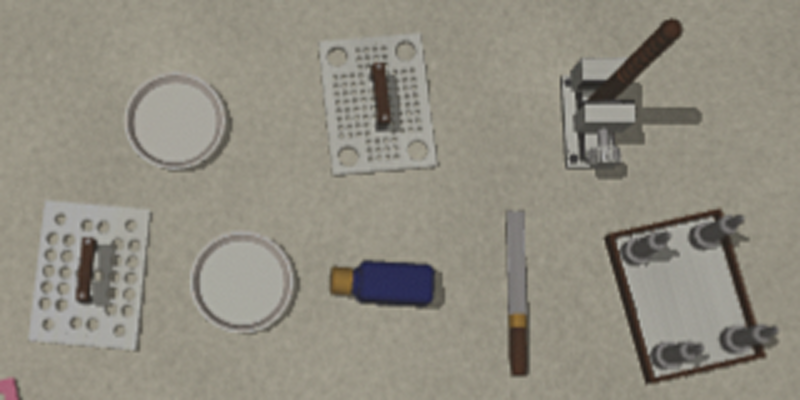

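The crop confirms every identity: the small 6 mm holes are in the upper-centre plate and the large holes in the left one. The measured sizes match the given ones (160.8x121.5, 161.5x121.8, grader 172x137), except that the grader's short side reads a bit long because the wall's face is visible. I'll refine that from the post tips while moving.

```bash
cat >> h.py <<'E'
from scipy.spatial.transform import Rotation as Ro
def go(pos_mm,rpy,ref=None):
    """print dp (cm) and rot (rad) from current measured pose"""
    s=robot.sense();p=np.array(s['tool_pos']);R=Ro.from_euler('xyz',s['tcp_rot'],degrees=True)
    if ref is not None: p=np.array(ref[0])/1000;R=Ro.from_euler('xyz',ref[1],degrees=True)
    T=Ro.from_euler('xyz',rpy,degrees=True)
    print('dp',np.round(R.inv().apply(np.array(pos_mm)/1000-p)*100,2),'rot',np.round((R.inv()*T).as_rotvec(),4))
E
python3 - <<'E'
from h import *
import pickle
go((666,10.5,130),(180,0,6.5))
fs=pickle.load(open('f0.pkl','rb'))
f=fs['top'];print('rod top',plane(f,[(458.8,116.2)],.27))
a=cv2.resize(f['pixels'][185:260,430:505,::-1],(600,600),interpolation=cv2.INTER_CUBIC)
cv2.imwrite('pics/gt.png',a)
E
```

```text
dp [ 64.31 -35.14  10.11] rot [-0.0014  0.      0.1653]
rod top [[ 0.6572056  -0.22912705  0.27      ]]
```

View pics/gt.png

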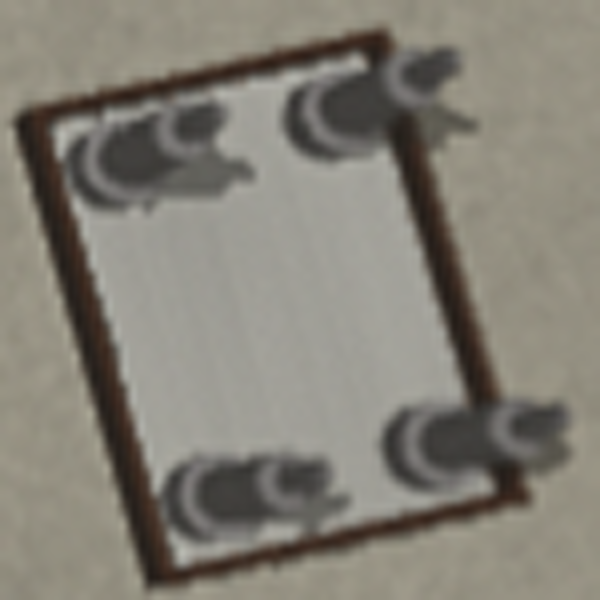

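The grader crop shows the shoulder discs at about (190,130), (415,75), (290,483) and (522,427), and the pin tips at about (212,115), (447,62), (318,473) and (555,417). I'm moving to the fine plate now and working these out as I go.

```bash
python3 -m pendant '{"fingers":[100,100,100,100,100,100,100,100,100,100],"dp":[[64.3,-35.1,0],[64.3,-35.1,0],[64.3,-35.1,0],[64.3,-35.1,0],[64.3,-35.1,0],[64.3,-35.1,0],[64.3,-35.1,0],[64.3,-35.1,0],[64.3,-35.1,5],[64.3,-35.1,10]],"rot":[[0,0,0.165],[0,0,0.165],[0,0,0.165],[0,0,0.165],[0,0,0.165],[0,0,0.165],[0,0,0.165],[0,0,0.165],[0,0,0.165],[0,0,0.165]]}'
python3 - <<'E'
from h import *
import pickle
go((666,10.5,130),(180,0,6.5))
f=pickle.load(open('f0.pkl','rb'))['top']
L=np.array([(60,40),(60,-40),(-60,40),(-60,-40)])
def fit(P):
    c=P.mean(0);a=L[:,0]+1j*L[:,1];b=(P-c)@[1,1j];k=(b*a.conj()).sum()/(abs(a)**2).sum()
    print('c',c.round(1),'yaw',np.degrees(np.angle(k)).round(2),'scale',abs(k).round(3),'res',abs(b-k*a).round(1))
for q,z in(([(190,130),(415,75),(290,483),(522,427)],.08),([(212,115),(447,62),(318,473),(555,417)],.108)):
    uv=np.array(q)/8+[430-.44,185-.44]
    fit(plane(f,uv,z)[:,:2]*1000)
E
```

```text
t: 1.35
tool_pos: [0.5855, -0.0699, 0.1904]
tcp_rot: [179.9, -0.1, 6.6]
wrist_force: [-0.6, -1.7, 0.8]
opening: 0.0853
gripper_force: 0.0
dp [ 8.9  -7.07  6.06] rot [ 0.0009 -0.0025  0.0009]
c [ 448.9 -332.8] yaw 14.04 scale 1.0 res [1.  0.9 0.6 0.4]
c [ 448.5 -330.4] yaw 14.04 scale 0.994 res [0.2 0.3 0.1 0.2]
```

```bash
python3 -m pendant '{"fingers":[100,100,100,100,100,100],"dp":[[8.9,-7.1,4],[8.9,-7.1,6],[8.9,-7.1,6],[8.9,-7.1,6],[8.9,-7.1,6],[8.9,-7.1,6]],"rot":[[0,0,0],[0,0,0],[0,0,0],[0,0,0],[0,0,0],[0,0,0]]}'
python3 - <<'E'
from h import *
go((666,10.5,20),(180,0,6.5))
E
```

```text
t: 2.1
tool_pos: [0.6643, 0.008, 0.132]
tcp_rot: [180.0, -0.2, 6.4]
wrist_force: [0.3, -0.3, 0.0]
opening: 0.0851
gripper_force: 0.0
dp [ 0.17 -0.24 11.2 ] rot [ 0.0006 -0.0029 -0.0011]
```

```bash
python3 -m pendant '{"fingers":[100,100,100,60,20,0,0,0,0],"dp":[[0.1,-0.15,5],[0.1,-0.15,9],[0.1,-0.15,11.1],[0.1,-0.15,11.1],[0.1,-0.15,11.1],[0.1,-0.15,11.1],[0.1,-0.15,11.1],[0.1,-0.15,11.1],[0.1,-0.15,11.1]],"rot":[[0,0,0],[0,0,0],[0,0,0],[0,0,0],[0,0,0],[0,0,0],[0,0,0],[0,0,0],[0,0,0]]}'
```

```text
t: 3.22
tool_pos: [0.6657, 0.0105, 0.0205]
tcp_rot: [180.0, -0.1, 6.5]
wrist_force: [-1.0, -0.7, 6.4]
opening: 0.013
gripper_force: 59.5
```

```bash
python3 - <<'E'
from h import *
r=((665.7,10.5,20.5),(180,0,6.5))
go((480,-40,185),(180,0,9),r);go((448.7,-331.5,185),(180,0,14),r)
E
python3 -m pendant '{"fingers":[0,0,0,0],"dp":[[0,0,1],[0,0,-5],[0,0,-11],[-2,0,-16.5]],"rot":[[0,0,0],[0,0,0],[0,0,0],[0,0,0]]}'
```

```text
dp [-19.02   2.92 -16.45] rot [-0.      0.     -0.0436]
dp [-25.43  31.52 -16.45] rot [ 0.      0.     -0.1309]
t: 3.72
tool_pos: [0.6448, 0.0085, 0.1851]
tcp_rot: [-180.0, 0.0, 6.5]
wrist_force: [-0.1, 0.6, -2.4]
opening: 0.0131
gripper_force: 60.9
```

My first row there went 1 cm down instead of up, so the bar may have slipped a little in the pads. I'll check that in a picture over the grader.

```bash
python3 -m pendant '{"fingers":[0,0,0,0,0,0,0,0,0,0],"dp":[[-6,0.8,0],[-12,1.7,0],[-17,3,0],[-20,8,0],[-23.4,14,0],[-23.4,20,0],[-23.4,26,0],[-23.4,30,0],[-23.4,31.5,0],[-23.4,31.5,0]],"rot":[[0,0,0],[0,0,0],[0,0,-0.04],[0,0,-0.06],[0,0,-0.1],[0,0,-0.13],[0,0,-0.13],[0,0,-0.13],[0,0,-0.13],[0,0,-0.13]]}'
python3 -m pendant '{"fingers":[0,0],"dp":[[0,0,0],[0,0,0]],"rot":[[0,0,0],[0,0,0]]}'
python3 - <<'E'
from h import *
f=grab('side');g=grab('top')
p=proj(f,[(.4487,-.3315,.15)])[0];q=proj(g,[(.4487,-.3315,.15)])[0];print(p,q)
go((448.7,-331.5,185),(180,0,14))
def cr(f,p,w,h,k):
    x,y=int(p[0]-w/2),int(p[1]-h/2);x=min(max(x,0),560-w);y=max(y,0);print(x,y)
    return cv2.resize(f['pixels'][y:y+h,x:x+w,::-1],(w*k,h*k),interpolation=cv2.INTER_CUBIC)
a=cr(f,p,100,100,4);b=cr(g,q,100,100,4)
cv2.imwrite('pics/hold1.png',np.hstack([a,b]))
E
```

```text
t: 4.97
tool_pos: [0.448, -0.331, 0.1831]
tcp_rot: [-179.9, 0.0, 13.9]
wrist_force: [0.6, 0.4, -2.1]
opening: 0.0129
gripper_force: 60.9
t: 5.22
tool_pos: [0.4486, -0.33, 0.1842]
tcp_rot: [180.0, -0.0, 14.1]
wrist_force: [1.4, 1.0, -3.7]
opening: 0.013
gripper_force: 60.9
[381.71406323 123.16341335] [485.02899124 215.08138963]
dp [-0.01  0.11 -0.08] rot [ 0.0004 -0.0003  0.0006]
331 73
435 165
```

View pics/hold1.png

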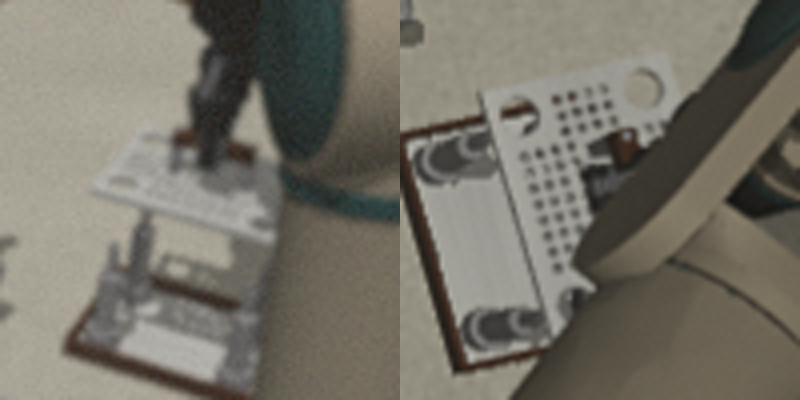

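The side crop shows the plate level above the posts. The hole at local (+60,+40) is at side pixel (361.5,118.3) and top pixel (465,193.8), and hole (+60,-40) is at top pixel (496.3,187.5). I'll triangulate these.

```bash
python3 - <<'E'
from h import *
f=grab('side');g=grab('top')
P,gap=tri(f,(361.5,118.25),g,(465,193.75));print(P,gap)
s=robot.sense();c,sn=np.cos(np.radians(14)),np.sin(np.radians(14))
R=np.array([[c,-sn],[sn,c]])
for z in(.15,.156,.162):
    for uv,l in(((465,193.75),(60,40)),((496.25,187.5),(60,-40))):
        w=plane(g,[uv],z)[0,:2]*1000; print(z,l,'centre',(w-R@l).round(1))
print(s['tool_pos'],proj(f,[[*( (np.array([448.7,-331.5])+R@[60,40])/1000),z] for z in(.15,.156,.162,.168)]))
E
```

```text
[ 0.49571338 -0.27489023  0.17356016] 0.0020949239016286657
0.15 (60, 40) centre [ 453.2 -337.3]
0.15 (60, -40) centre [ 451.7 -339.3]
0.156 (60, 40) centre [ 451.9 -334.8]
0.156 (60, -40) centre [ 450.2 -336.4]
0.162 (60, 40) centre [ 450.6 -332.4]
0.162 (60, -40) centre [ 448.8 -333.5]
[ 0.44843428 -0.33067919  0.18412172] [[360.44713187 123.82605819]
 [360.68127655 122.26917278]
 [360.916484   120.70434149]
 [361.15275986 119.13151219]]
```

```bash
python3 -m pendant '{"fingers":[0,0,0,0,0,0,0],"dp":[[0,0.08,1],[0,0.08,3],[0,0.08,4.5],[0,0.08,6],[0,0.08,7],[0,0.08,8],[0,0.08,8]],"rot":[[0,0,0],[0,0,0],[0,0,0],[0,0,0],[0,0,0],[0,0,0],[0,0,0]]}'
```

```text
t: 6.3
tool_pos: [0.4482, -0.3317, 0.1031]
tcp_rot: [-179.9, 0.0, 14.0]
wrist_force: [-0.1, 0.4, -3.1]
opening: 0.0128
gripper_force: 60.8
```

```bash
python3 -m pendant '{"fingers":[0,0,0,0,0],"dp":[[0,0,0.5],[0,0,1],[0,0,1.5],[0,0,2],[0,0,2]],"rot":[[0,0,0],[0,0,0],[0,0,0],[0,0,0],[0,0,0]]}'
```

```text
t: 6.92
tool_pos: [0.4483, -0.3319, 0.0834]
tcp_rot: [-180.0, 0.0, 14.0]
wrist_force: [-0.3, -0.5, -3.4]
opening: 0.0129
gripper_force: 60.9
```

```bash
python3 -m pendant '{"fingers":[0,0,0,0,0,0],"dp":[[0,0,1],[0,0,2],[0,0,3],[0,0,3.5],[0,0,3.7],[0,0,3.7]],"rot":[[0,0,0],[0,0,0],[0,0,0],[0,0,0],[0,0,0],[0,0,0]]}'
python3 -m pendant '{"fingers":[0,0,0,0],"dp":[[0,0,0.1],[0,0,0.2],[0,0,0.3],[0,0,0.3]],"rot":[[0,0,0],[0,0,0],[0,0,0],[0,0,0]]}'
```

```text
t: 7.68
tool_pos: [0.4484, -0.3319, 0.0468]
tcp_rot: [-180.0, 0.0, 14.0]
wrist_force: [0.3, -0.2, -2.5]
opening: 0.0132
gripper_force: 60.9
t: 8.18
tool_pos: [0.4485, -0.332, 0.0445]
tcp_rot: [180.0, -0.0, 14.0]
wrist_force: [-2.7, 1.8, 2.8]
opening: 0.0126
gripper_force: 61.6
```

```bash
python3 -m pendant '{"fingers":[0,0],"dp":[[0,0,0.1],[0,0,0.1]],"rot":[[0,0,0],[0,0,0]]}'
python3 -m pendant '{"fingers":[20,40,60,60,60,60],"dp":[[0,0,0],[0,0,0],[0,0,0],[0,0,-3],[0,0,-8],[0,0,-13.5]],"rot":[[0,0,0],[0,0,0],[0,0,0],[0,0,0],[0,0,0],[0,0,0]]}'
python3 - <<'E'
from h import *
go((459,332.3,170),(180,0,-3.7))
E
```

```text
t: 8.43
tool_pos: [0.4486, -0.332, 0.0444]
tcp_rot: [180.0, -0.0, 14.0]
wrist_force: [-6.3, 4.0, 10.5]
opening: 0.0128
gripper_force: 62.7
t: 9.18
tool_pos: [0.4481, -0.3316, 0.1786]
tcp_rot: [-179.9, 0.1, 14.0]
wrist_force: [0.8, -0.4, 0.1]
opening: 0.0511
gripper_force: 0.0
dp [ 17.08 -64.16   0.93] rot [-0.0011  0.0011  0.3084]
```

```bash
python3 -m pendant '{"fingers":[100,100,100,100,100,100,100,100,100,100],"dp":[[17.1,-64.2,0],[17.1,-64.2,0],[17.1,-64.2,0],[17.1,-64.2,0],[17.1,-64.2,0],[17.1,-64.2,0],[17.1,-64.2,0],[17.1,-64.2,0],[17.1,-64.2,0],[17.1,-64.2,0]],"rot":[[0,0,0.03],[0,0,0.06],[0,0,0.1],[0,0,0.15],[0,0,0.2],[0,0,0.25],[0,0,0.308],[0,0,0.308],[0,0,0.308],[0,0,0.308]]}'
python3 - <<'E'
from h import *
import pickle
f=grab('top','top1.png');g=grab('side');pickle.dump({'top':f,'side':g},open('f1.pkl','wb'))
go((459,332.3,120),(180,0,-3.7))
# fine plate on grader: bar and hull
im=f['pixels'];h=cv2.cvtColor(im,cv2.COLOR_RGB2HSV);p=proj(f,[(.4485,-.3315,.07)])[0];print(p)
b=cv2.resize(im[175:275,420:520,::-1],(400,400),interpolation=cv2.INTER_CUBIC)
q=proj(g,[(.4485,-.3315,.04)])[0].astype(int);print(q)
a=cv2.resize(g['pixels'][q[1]-50:q[1]+50,q[0]-50:q[0]+50,::-1],(400,400),interpolation=cv2.INTER_CUBIC)
cv2.imwrite('pics/fine_home.png',np.hstack([a,b]))
E
```

```text
t: 10.42
tool_pos: [0.4586, 0.2952, 0.1779]
tcp_rot: [-180.0, -0.0, -3.7]
wrist_force: [1.0, -0.5, -0.3]
opening: 0.0856
gripper_force: 0.0
dp [-0.05 -3.44  5.7 ] rot [-0.0009  0.0012  0.0063]
[471.75851334 219.9024133 ]
[376 150]
```

View pics/fine_home.png

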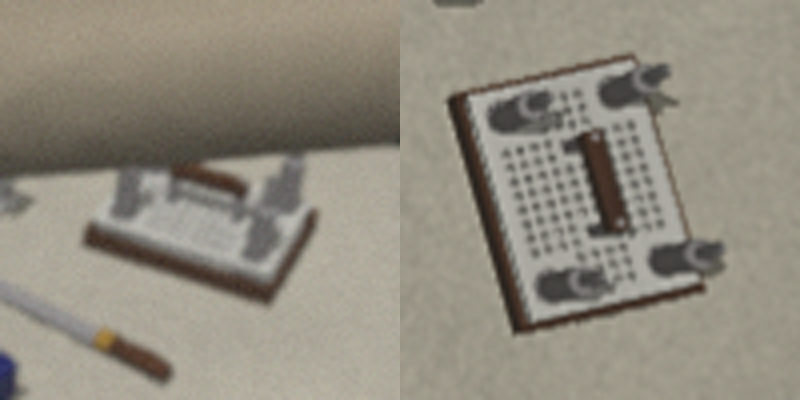

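The fine plate sits level and home inside the tray, with all four posts through it. Next is the coarse plate.

```bash
python3 -m pendant '{"fingers":[100,100,100,100,100,100],"dp":[[0,-3.4,0],[0,-3.5,4],[0,-3.5,5.7],[0,-3.5,5.7],[0,-3.5,5.7],[0,-3.5,5.7]],"rot":[[0,0,0],[0,0,0],[0,0,0],[0,0,0],[0,0,0],[0,0,0]]}'
python3 - <<'E'
from h import *
go((458.8,332.3,20),(180,0,-3.7))
E
```

```text
t: 11.28
tool_pos: [0.4618, 0.328, 0.1225]
tcp_rot: [-179.9, -0.1, -3.7]
wrist_force: [0.2, -0.8, -0.9]
opening: 0.0853
gripper_force: 0.0
dp [-0.35 -0.39 10.25] rot [-0.0014 -0.0022 -0.0001]
```

```bash
python3 -m pendant '{"fingers":[100,100],"dp":[[0,0,5],[0,0,5]],"rot":[[0,0,0],[0,0,0]]}'
python3 - <<'E'
from h import *
go((458.8,332.3,20),(180,0,-3.7))
E
```

```text
t: 11.52
tool_pos: [0.4591, 0.3266, 0.0679]
tcp_rot: [179.8, 0.3, -3.7]
wrist_force: [-0.6, -0.6, 0.3]
opening: 0.0854
gripper_force: 0.0
dp [-0.04 -0.59  4.78] rot [0.0042 0.0058 0.0003]
```

```bash
python3 -m pendant '{"fingers":[100,100,100,100],"dp":[[0,-0.55,1],[0,-0.55,3],[0,-0.55,4.7],[0,-0.55,4.7]],"rot":[[0,0,0],[0,0,0],[0,0,0],[0,0,0]]}'
```

```text
t: 12.02
tool_pos: [0.461, 0.3332, 0.0231]
tcp_rot: [179.9, 0.1, -3.7]
wrist_force: [-0.2, -0.8, -0.4]
opening: 0.0859
gripper_force: 0.0
```

```bash
python3 -m pendant '{"fingers":[100,100,60,20,0,0,0,0],"dp":[[-0.2,0.05,0.25],[-0.2,0.05,0.25],[-0.2,0.05,0.25],[-0.2,0.05,0.25],[-0.2,0.05,0.25],[-0.2,0.05,0.25],[-0.2,0.05,0.25],[-0.2,0.05,0.25]],"rot":[[0,0,0],[0,0,0],[0,0,0],[0,0,0],[0,0,0],[0,0,0],[0,0,0],[0,0,0]]}'
python3 - <<'E'
from h import *
p=robot.sense();print(p['tcp_rot'])
go((448.5,-331.8,205),(180,0,14))
E
```

```text
t: 13.02
tool_pos: [0.4595, 0.333, 0.0216]
tcp_rot: [-180.0, -0.0, -3.7]
wrist_force: [1.0, -1.1, 3.2]
opening: 0.0127
gripper_force: 59.7
[-1.79999811e+02 -1.97326442e-02 -3.68061347e+00]
dp [  3.17  66.42 -18.34] rot [ 0.000e+00 -3.000e-04 -3.086e-01]
```

```bash
python3 -m pendant '{"fingers":[0,0,0,0,0,0,0,0,0,0],"dp":[[0,0,-1],[0,0,-4],[0,0,-9],[0,1,-14],[0.5,5,-18.3],[0.8,10,-18.3],[1,16,-18.3],[1.3,22,-18.3],[1.6,28,-18.3],[1.8,34,-18.3]],"rot":[[0,0,0],[0,0,0],[0,0,0],[0,0,0],[0,0,0],[0,0,0],[0,0,-0.05],[0,0,-0.1],[0,0,-0.15],[0,0,-0.2]]}'
python3 - <<'E'
from h import *
go((448.5,-331.8,205),(180,0,14))
E
```

```text
t: 14.28
tool_pos: [0.4549, -0.0091, 0.2045]
tcp_rot: [-180.0, -0.0, 7.9]
wrist_force: [1.3, 1.0, -3.5]
opening: 0.0128
gripper_force: 59.1
dp [-5.06 31.87 -0.06] rot [-1.000e-04 -1.000e-04 -1.066e-01]
```

```bash
python3 -m pendant '{"fingers":[0,0,0,0,0,0,0,0,0],"dp":[[-0.8,5,0],[-1.6,10,0],[-2.4,16,0],[-3.4,22,0],[-4.4,28,0],[-4.9,31,0],[-5,31.8,0],[-5,31.8,0],[-5,31.8,0]],"rot":[[0,0,0],[0,0,-0.05],[0,0,-0.1],[0,0,-0.107],[0,0,-0.107],[0,0,-0.107],[0,0,-0.107],[0,0,-0.107],[0,0,-0.107]]}'
python3 -m pendant '{"fingers":[0,0],"dp":[[0,0,3],[0,0,3.5]],"rot":[[0,0,0],[0,0,0]]}'
python3 - <<'E'
from h import *
f=grab('side');g=grab('top')
go((448.5,-331.8,160),(180,0,14))
b=cv2.resize(g['pixels'][165:265,425:525,::-1],(400,400),interpolation=cv2.INTER_CUBIC)
a=cv2.resize(f['pixels'][73:173,331:431,::-1],(400,400),interpolation=cv2.INTER_CUBIC)
cv2.imwrite('pics/hold2.png',np.hstack([a,b]))
E
```

```text
t: 15.4
tool_pos: [0.4493, -0.3281, 0.2046]
tcp_rot: [-180.0, -0.0, 14.0]
wrist_force: [0.6, -0.3, -3.1]
opening: 0.0129
gripper_force: 59.2
t: 15.65
tool_pos: [0.4485, -0.3275, 0.1674]
tcp_rot: [-179.8, 0.1, 14.0]
wrist_force: [-0.8, -0.6, -3.7]
opening: 0.0127
gripper_force: 59.2
dp [-0.13  0.32  0.93] rot [-0.0009  0.0006 -0.0005]
```

View pics/hold2.png

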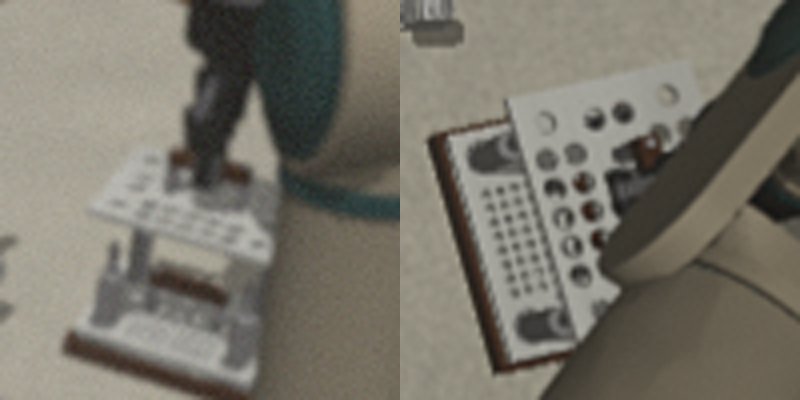

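The coarse plate is held level above the pins, with its corner holes at top pixels (461.8,195.5) and (491.8,188.8). I'll check these against the pin positions.

```bash
python3 -m pendant '{"fingers":[0,0,0],"dp":[[0,0.38,0],[0,0.38,0],[0,0.38,0]],"rot":[[0,0,0],[0,0,0],[0,0,0]]}'
python3 - <<'E'
from h import *
import pickle
g=pickle.load(open('f1.pkl','rb'))['top']
c,sn=np.cos(np.radians(14)),np.sin(np.radians(14));R=np.array([[c,-sn],[sn,c]])
for uv,l in(((461.75,195.5),(60,40)),((491.75,188.75),(60,-40))):
    print((plane(g,[uv],.152)[0,:2]*1000-R@l).round(1))
go((448.5,-331.8,160),(180,0,14))
E
```

```text
t: 16.12
tool_pos: [0.4501, -0.3331, 0.1699]
tcp_rot: [180.0, -0.0, 13.9]
wrist_force: [-0.3, 0.4, -3.0]
opening: 0.0124
gripper_force: 59.3
[ 448.1 -328.1]
[ 447.7 -326.8]
dp [-0.12 -0.17  0.99] rot [ 0.0006 -0.0005 -0.0017]
```

```bash
python3 -m pendant '{"fingers":[0,0,0,0,0],"dp":[[-0.12,-0.14,0],[-0.12,-0.14,1.5],[-0.12,-0.14,2.5],[-0.12,-0.14,3],[-0.12,-0.14,3]],"rot":[[0,0,0],[0,0,0],[0,0,0],[0,0,0],[0,0,0]]}'
python3 - <<'E'
from h import *
go((448.6,-331.8,130),(180,0,14))
E
```

```text
t: 16.75
tool_pos: [0.4482, -0.3317, 0.1387]
tcp_rot: [-180.0, 0.0, 13.9]
wrist_force: [-0.2, 0.3, -3.3]
opening: 0.0128
gripper_force: 59.2
dp [0.03 0.02 0.87] rot [-0.0009  0.0007 -0.0015]
```

```bash
python3 -m pendant '{"fingers":[0,0,0,0,0],"dp":[[0.03,0,0.4],[0.03,0,0.8],[0.03,0,1.2],[0.03,0,1.5],[0.03,0,1.5]],"rot":[[0,0,0],[0,0,0],[0,0,0],[0,0,0],[0,0,0]]}'
python3 -m pendant '{"fingers":[0,0,0,0,0],"dp":[[0,0,0.3],[0,0,0.6],[0,0,0.9],[0,0,1.2],[0,0,1.2]],"rot":[[0,0,0],[0,0,0],[0,0,0],[0,0,0],[0,0,0]]}'
```

```text
t: 17.38
tool_pos: [0.4487, -0.3321, 0.1242]
tcp_rot: [180.0, 0.0, 13.9]
wrist_force: [-0.1, -2.1, -4.4]
opening: 0.0135
gripper_force: 59.1
t: 18.0
tool_pos: [0.4487, -0.332, 0.1121]
tcp_rot: [180.0, 0.0, 13.9]
wrist_force: [1.6, -3.5, -4.6]
opening: 0.0132
gripper_force: 59.1
```

```bash
python3 -m pendant '{"fingers":[0,0,0,0,0,0],"dp":[[0,0.05,0.3],[0,0.05,0.6],[0,0.05,0.8],[0,0.05,0.95],[0,0.05,1.05],[0,0.05,1.05]],"rot":[[0,0,0],[0,0,0],[0,0,0],[0,0,0],[0,0,0],[0,0,0]]}'
```

```text
t: 18.75
tool_pos: [0.4488, -0.3322, 0.1017]
tcp_rot: [-180.0, 0.0, 13.9]
wrist_force: [0.7, -0.6, -3.4]
opening: 0.0128
gripper_force: 59.3
```

```bash
python3 -m pendant '{"fingers":[0,0,0,0],"dp":[[0,0,0.1],[0,0,0.15],[0,0,0.2],[0,0,0.2]],"rot":[[0,0,0],[0,0,0],[0,0,0],[0,0,0]]}'
```

```text
t: 19.25
tool_pos: [0.4489, -0.3323, 0.1016]
tcp_rot: [180.0, -0.0, 13.9]
wrist_force: [-6.7, 2.5, 7.4]
opening: 0.0127
gripper_force: 60.9
```

```bash
python3 -m pendant '{"fingers":[20,40,60,60,60,60],"dp":[[0,0,0],[0,0,0],[0,0,0],[0,0,-3],[0,0,-8],[0,0,-12]],"rot":[[0,0,0],[0,0,0],[0,0,0],[0,0,0],[0,0,0],[0,0,0]]}'
python3 - <<'E'
from h import *
c,s=np.cos(np.radians(25)),np.sin(np.radians(25))
A=np.array([[0,1,0],[c,0,-s],[-s,0,-c]]);B=np.array([[0,1,0],[s,0,c],[c,0,-s]])
eA=Ro.from_matrix(A).as_euler('xyz',degrees=True);eB=Ro.from_matrix(B).as_euler('xyz',degrees=True);print(eA,eB)
go((454,12,160),eA);print(robot.sense()['qpos'])
E
```

```text
t: 20.0
tool_pos: [0.449, -0.3323, 0.2219]
tcp_rot: [179.9, -0.0, 13.9]
wrist_force: [0.1, 0.0, 0.0]
opening: 0.0511
gripper_force: 0.0
[180.  25.  90.] [180. -65.  90.]
dp [  8.76 -33.31   6.16] rot [-0.2881 -0.3699 -1.3058]
[-4.02949537e+01  8.53409811e+00  7.53941809e+01  4.28873946e-03
  9.59996238e+01  3.57907113e+01]
```

```bash
python3 -m pendant '{"fingers":[60,60,60,100,100,100,100,100,100,100],"dp":[[1,-4,0],[2.5,-9,0],[4,-14,0],[5.5,-19,0],[7,-25,0],[8.2,-30,0],[8.8,-33.3,2],[8.8,-33.3,4],[8.8,-33.3,6.1],[8.8,-33.3,6.1]],"rot":[[-0.03,-0.03,-0.13],[-0.06,-0.07,-0.26],[-0.09,-0.12,-0.42],[-0.12,-0.16,-0.57],[-0.16,-0.2,-0.72],[-0.19,-0.24,-0.87],[-0.22,-0.29,-1.02],[-0.26,-0.33,-1.17],[-0.29,-0.37,-1.306],[-0.29,-0.37,-1.306]]}'
python3 - <<'E'
from h import *
import pickle
f=grab('top');g=grab('side');pickle.dump({'top':f,'side':g},open('f2.pkl','wb'))
go((454,12,60),(180,25,90));print(robot.sense()['qpos'].round(1))
b=cv2.resize(f['pixels'][165:265,425:525,::-1],(400,400),interpolation=cv2.INTER_CUBIC)
a=cv2.resize(g['pixels'][90:190,331:431,::-1],(400,400),interpolation=cv2.INTER_CUBIC)
cv2.imwrite('pics/coarse_home.png',np.hstack([a,b]))
E
```

```text
t: 21.25
tool_pos: [0.4531, 0.0125, 0.1572]
tcp_rot: [-179.8, 25.0, 90.1]
wrist_force: [-0.1, -0.9, 0.7]
opening: 0.0856
gripper_force: 0.0
dp [ 4.2  -0.07  9.04] rot [ 0.0007 -0.0003 -0.0028]
[ 11.5  -2.4  97.  -24.5  90.7  12.5]
```

View pics/coarse_home.png

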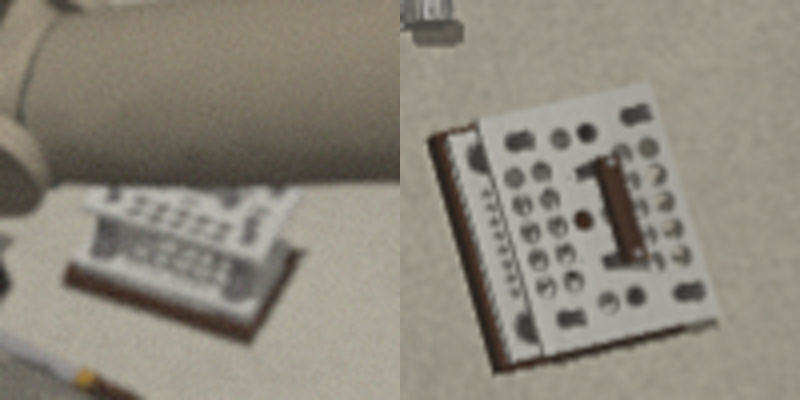

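The coarse plate is level on the shoulders, with the pins showing through its four corner holes. Now the vial.

```bash
python3 -m pendant '{"fingers":[100,100,100,100,100],"dp":[[1.7,0,3.6],[3.4,0,7.3],[5,0,11],[5.6,0,12],[5.6,0,12]],"rot":[[0,0,0],[0,0,0],[0,0,0],[0,0,0],[0,0,0]]}'
python3 - <<'E'
from h import *
go((454,12,12),(180,25,90))
E
```

```text
t: 21.98
tool_pos: [0.455, 0.012, 0.0274]
tcp_rot: [179.9, 25.0, 89.9]
wrist_force: [0.5, -0.8, 0.7]
opening: 0.0855
gripper_force: 0.0
dp [ 0.65 -0.1   1.4 ] rot [ 0.0008  0.0003 -0.0013]
```

```bash
python3 -m pendant '{"fingers":[100,100,60,40,20,20,20,20],"dp":[[0.3,-0.05,0.7],[0.63,-0.1,1.35],[0.63,-0.1,1.35],[0.63,-0.1,1.35],[0.63,-0.1,1.35],[0.63,-0.1,1.35],[0.63,-0.1,1.35],[0.63,-0.1,1.35]],"rot":[[0,0,0],[0,0,0],[0,0,0],[0,0,0],[0,0,0],[0,0,0],[0,0,0],[0,0,0]]}'
python3 - <<'E'
from h import *
import pickle
f=grab('top','v.png');p=proj(f,[(.454,.02,.03)])[0].astype(int);print(p)
# dish refined: rim outer, z=.016
im=f['pixels'];h=cv2.cvtColor(im,cv2.COLOR_RGB2HSV);m=((h[...,1]<24)&(h[...,2]>100)).astype(np.uint8)
m2=np.zeros_like(m);m2[130:180,236:288]=m[130:180,236:288]
c=max(cv2.findContours(m2,0,1)[0],key=cv2.contourArea)
P=plane(f,c.reshape(-1,2).astype(float),.016)[:,:2]*1000
print('rim circle',cv2.minEnclosingCircle(P.astype(np.float32)))
a=cv2.resize(im[120:195,230:305,::-1],(450,450),interpolation=cv2.INTER_CUBIC)
b=cv2.resize(im[p[1]-37:p[1]+38,p[0]-29:p[0]+29,::-1],(348,450),interpolation=cv2.INTER_CUBIC)
cv2.imwrite('pics/dish_vial.png',np.hstack([a,b]))
E
```

```text
t: 22.98
tool_pos: [0.4538, 0.0122, 0.0122]
tcp_rot: [179.9, 25.0, 90.0]
wrist_force: [-0.3, 2.7, 5.4]
opening: 0.0434
gripper_force: 61.4
[338 217]
rim circle ((636.570556640625, 243.1400146484375), 57.742164611816406)
```

View pics/dish_vial.png

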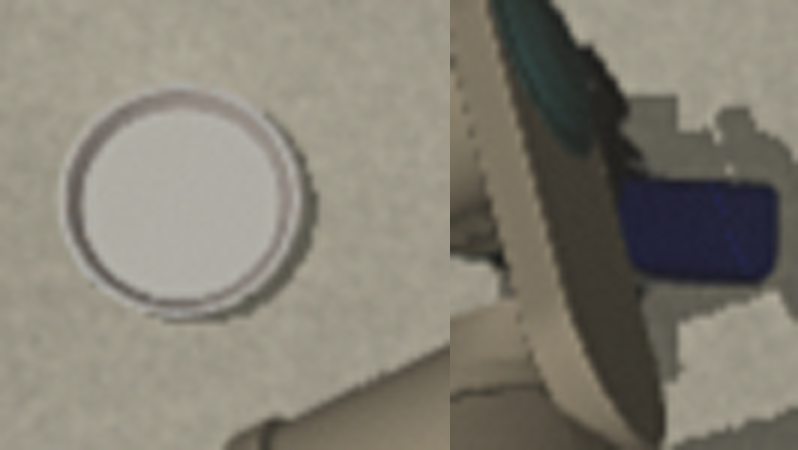

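The vial is gripped (43.4 mm opening). The dish centre is at (636.5,243) with rim radius 57.7 mm, which matches the 116 mm given. Next I lift, turn the vial upright in the air and carry it over the dish.

```bash
python3 -m pendant '{"fingers":[20,20,20,20,20,20,20,20,20,20],"dp":[[-0.8,0,-1.8],[-2.5,0,-5.4],[-4.6,0,-9.9],[-4,1,-11],[-2,3,-12.5],[1,5.5,-14],[4,8,-15.3],[7,10.5,-16.7],[10,13,-18],[13,15.5,-19.3]],"rot":[[0,0,0],[0,0,0],[0,0.1,0],[0,0.25,0],[0,0.4,0],[0,0.55,0],[0,0.7,0],[0,0.85,0],[0,1.0,0],[0,1.15,0]]}'
python3 - <<'E'
from h import *
go((636.5,252.8,120),(180,-65,90));print(robot.sense()['qpos'].round(1))
E
```

```text
t: 24.28
tool_pos: [0.6088, 0.2121, 0.1309]
tcp_rot: [-180.0, -41.1, 90.0]
wrist_force: [-0.7, 0.3, -1.5]
opening: 0.0439
gripper_force: 61.0
dp [2.35 2.77 3.49] rot [-2.000e-04  4.169e-01 -6.000e-04]
[-0.9 22.9 76.9 41.5 83.2 -7.1]
```

```bash
python3 -m pendant '{"fingers":[20,20,20,20,20,20],"dp":[[0.8,0.9,1.2],[1.6,1.8,2.3],[2.3,2.7,3.4],[2.35,2.75,3.5],[2.35,2.75,3.5],[2.35,2.75,3.5]],"rot":[[0,0.15,0],[0,0.3,0],[0,0.417,0],[0,0.417,0],[0,0.417,0],[0,0.417,0]]}'
python3 - <<'E'
from h import *
go((636.5,252.8,80),(180,-65,90));print(robot.sense()['qpos'].round(1))
f=grab('top');g=grab('side')
p=proj(f,[(.6365,.243,.09)])[0].astype(int);q=proj(g,[(.6365,.243,.09)])[0].astype(int)
o=[]
for i,c in((f,p),(g,q)):
    x,y=c-50;print(x,y);o.append(cv2.resize(i['pixels'][y:y+100,x:x+100,::-1],(400,400),interpolation=cv2.INTER_CUBIC))
cv2.imwrite('pics/vial_up.png',np.hstack(o))
E
```

```text
t: 25.02
tool_pos: [0.6359, 0.2523, 0.1219]
tcp_rot: [179.6, -64.7, 90.4]
wrist_force: [0.9, -0.3, -1.5]
opening: 0.0433
gripper_force: 61.2
dp [-3.76  0.05  1.84] rot [0.0003 0.0057 0.0029]
[ -3.4  34.   74.4  64.9  85.2 -18.2]
207 94
164 143
```

View pics/vial_up.png

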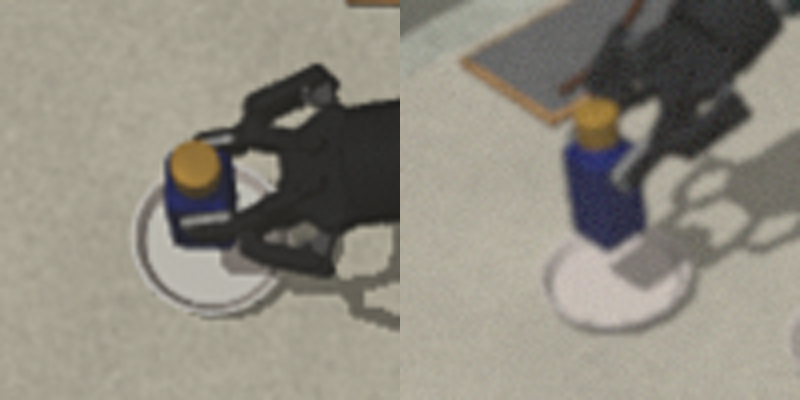

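The vial is upright over the dish in both views, with its cap at top pixel (255.8,134). I'm lowering it.

```bash
python3 -m pendant '{"fingers":[20,20,20,20,20],"dp":[[-1,0.03,0.5],[-2.2,0.03,1.1],[-3.4,0.03,1.7],[-4.0,0.03,1.9],[-4.0,0.03,1.9]],"rot":[[0,0,0],[0,0,0],[0,0,0],[0,0,0],[0,0,0]]}'
python3 - <<'E'
from h import *
f=grab('top')
print('cap',plane(f,[(255.75,134)],.176)); go((636.5,252.8,65),(180,-65,90))
E
```

```text
t: 25.75
tool_pos: [0.6357, 0.2523, 0.0752]
tcp_rot: [-179.8, -64.8, 89.9]
wrist_force: [-0.2, 0.4, -2.1]
opening: 0.0436
gripper_force: 61.2
cap [[0.63679149 0.24248709 0.176     ]]
dp [-0.98  0.05  0.51] rot [-0.0004  0.0041  0.0002]
```

```bash
python3 -m pendant '{"fingers":[20,20,20,20,20],"dp":[[-0.2,0,0.09],[-0.4,0,0.19],[-0.6,0,0.28],[-0.72,0,0.34],[-0.72,0,0.34]],"rot":[[0,0.002,0],[0,0.004,0],[0,0.004,0],[0,0.004,0],[0,0.004,0]]}'
python3 -m pendant '{"fingers":[20,20,20],"dp":[[-0.1,0,0.05],[-0.2,0,0.09],[-0.2,0,0.09]],"rot":[[0,0,0],[0,0,0],[0,0,0]]}'
```

```text
t: 26.42
tool_pos: [0.6359, 0.2524, 0.0681]
tcp_rot: [180.0, -65.0, 90.0]
wrist_force: [0.1, 0.0, -1.1]
opening: 0.0433
gripper_force: 61.2
t: 26.8
tool_pos: [0.636, 0.2525, 0.0675]
tcp_rot: [179.8, -65.1, 90.3]
wrist_force: [-3.7, -2.5, 6.5]
opening: 0.0434
gripper_force: 62.0
```

```bash
python3 -m pendant '{"fingers":[55,65,80,100,100],"dp":[[0.05,0,0],[0.05,0,0],[0.05,0,0],[0.05,0,0],[0.05,0,0]],"rot":[[0,0,0],[0,0,0],[0,0,0],[0,0,0],[0,0,0]]}'
python3 -m pendant '{"fingers":[100,100,100,100,100,100],"dp":[[0,0,-2],[0,0,-5],[0,0,-9],[0,0,-13],[0,0,-16],[0,0,-16]],"rot":[[0,0,0],[0,0,0],[0,0,0],[0,0,0],[0,0,0],[0,0,0]]}'
python3 - <<'E'
from h import *
f=grab('top');g=grab('side')
p=proj(f,[(.6365,.243,.05)])[0].astype(int);q=proj(g,[(.6365,.243,.05)])[0].astype(int)
o=[]
for i,c in((f,p),(g,q)):
    x,y=c-50;print(x,y);o.append(cv2.resize(i['pixels'][y:y+100,x:x+100,::-1],(400,400),interpolation=cv2.INTER_CUBIC))
cv2.imwrite('pics/vial_done.png',np.hstack(o))
E
```

```text
t: 27.42
tool_pos: [0.636, 0.2526, 0.0664]
tcp_rot: [180.0, -65.0, 90.0]
wrist_force: [0.2, -0.2, -0.7]
opening: 0.0857
gripper_force: 0.0
t: 28.18
tool_pos: [0.637, 0.1045, 0.1359]
tcp_rot: [179.5, -64.9, 90.2]
wrist_force: [-1.6, 0.6, 0.0]
opening: 0.0853
gripper_force: 0.0
208 99
165 153
```

View pics/vial_done.png

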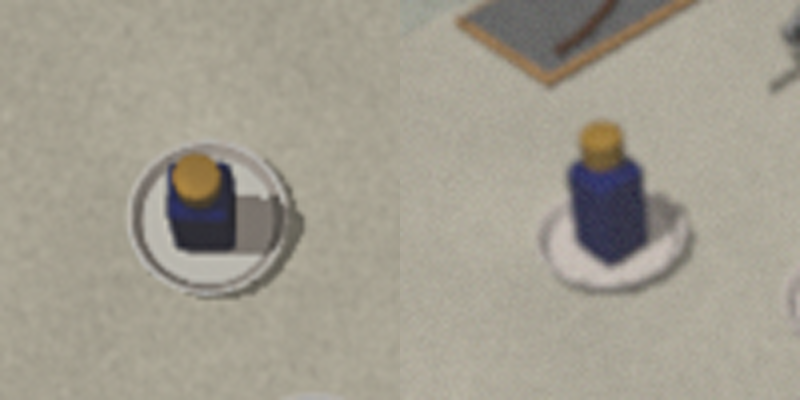

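The vial stands upright on the dish floor, clear of the rim, and the gripper is well away. I'm handing the job in.

```bash
python3 -c "
from workcell import robot
print(robot.close_job())"
```

```text
the job is handed in; nothing more can be done
None
```

The job is handed in at about 28 s of the 72 s limit: the small-holed plate is home on the collars, the large-holed plate is home on the shoulders above it, and the vial stands upright in the left-most dish.

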